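# Set the end play of the bookmark spinner

### The arm

A 6-joint arm with a two-finger parallel gripper is mounted at the origin on the work surface. World frame = base frame: x ahead of the robot, y to its left, z up, the work surface at z = 0. Lengths are in mm, angles in rad, forces in N, time in s.
With the tool pointing down it reaches from about 300 to 775 mm from the base axis. Payload 14.6 kg.
Tool frame: the origin (TCP) lies on the front face of the gripper's body, between the roots of the fingers; the fingertips stand 97 mm ahead of it and the grasp point (between the pads) lies 78 mm ahead of it; z points along the fingers, y is the line along which they close (so a half turn about z gives the same grasp; the last joint's range is limited). The gripper opens to 94 mm and grips with 3 to 60 N. Pads are 16 mm wide; open, the fingers measure 119 mm over their backs; the gripper's body (75 mm by 177 mm) begins 78 mm behind the grasp point.
Start: joints at [-1.279, 0.3, 1.521, -0, 1.321, -0.067], TCP at [193.126, -514.968, 302.646] pointing down, gripper open.
Joint ranges: [-3.03, 3.03], [-0.79, 2.21], [0.23, 2.52], [-1.04, 4.18], [0, 3.07], [-2.55, 2.55]. Speed limits (rad/s): [2.22, 2.22, 2.57, 3.14, 3.14, 3.14].

### API

Orientations are given as [roll, pitch, yaw] about the fixed x, y, z axes, in that order (R = Rz(yaw) Ry(pitch) Rx(roll)).
In Python, from cell import * gives the robot as it stands.
- The arm moves only by the tool carry_out, never from a script. Its arguments are lists of equal length, an entry for each row: "slide": the shift along the world's x, y, z scaled (see below), a list of three; "dr": the turn, a rotation vector about the world's x, y, z scaled (see below), a list of three; "gripper": the opening in per cent of the stroke, from 0 (shut) to 100 (fully open). A call has 1 to 10 rows; each row is the pose to reach, as a shift and turn from the pose commanded when the call began, turning the shorter way round; what a row does not reach only later rows make up. The controller multiplies each number of a shift by 0.25 m and each number of a turn by 360 degrees. A row lasts 1/12 s, in which the tool goes at most 41.7 mm and 7.16 degrees, less where a joint would pass 70% of its speed; a pose out of reach is approached as far as the arm can. A call with a number of a shift or a turn outside -1 to 1 is refused whole. A call with a gripper value outside its range is refused whole. The fingers move at their own pace and stop on an object; "newtons" is the grip in N (left out, the last holds). Time passes only in rows, so rows that repeat a pose let the fingers close. It gives the time, the measured TCP pose, the force, the opening and the grip force at its end, in the units of the state.
- read_state(): the state, without advancing time (a new reading comes with each control period).
- camera(name): name is "scene" or "top"; returns the picture (384x512x3 uint8, red, green, blue); there is no depth.
- camera_model(name): a dict with "vfov" (degrees; the focal length in pixels is half the picture's height over the tangent of half this angle, whatever the lens; pixels are square), "cx", "cy" (the principal point, pixels), "k1" (the pictures are not rectified: a ray, as slopes to the right and down, at radius r is drawn at 1 + k1 r^2 times it, then the intrinsics apply), "R" (3x3) and "t" (3): a world point X has camera coordinates R X + t. Camera axes: x right, y down, z forward; pixel columns grow to the right and rows downward; lengths in mm; the calibration is good to about 2 mm. A picture is of the moment at which its call begins. camera_model takes no time and is no camera call.
- sign_off(): hands the job in; it is judged then, once.
The state is a dict: "clock": time; "joints": joint angles; "qd": joint speeds; "effort": joint torques, N m; "eef_pos": TCP position; "eef_rot": TCP orientation; "wrist_force": force on the tool from outside, world axes, zero at the start; "moment": the same for the moment, N m; "finger_gap": finger opening in mm; "finger_force": force on a finger pad.
Only numpy, scipy, OpenCV 4.12 (cv2) and the standard library are available. Lean on these libraries where they do the work, as an engineer would, in place of code of your own. Each camera call takes 0.05 s, during which the arm holds its last target. There are 200 camera calls.

### The job

The end cap on top of the bookmark spinner is started on its thread but still loose: screw it down until it bottoms out on its washer, then back it off a quarter turn so that the rack spins freely without wobbling. Finish while holding the cap there with the gripper closed on it, so that I can nip up its grub screw. It is thin plastic, so grip it lightly, and do not lean on the rack or disturb the things around it.

Things in the scene. Friction and masses are not known exactly. Their poses are not given: they have to be found in the camera images.
- spinner: countertop bookmark spinner, 232 mm tall in all, its round dark steel base (200 mm across, 12 mm thick) screwed to the counter, so it does not shift. Origin: centre of the underside of the base, on the counter; z up along the fixed steel post (17 mm) on whose threaded top the cap runs. The yaw says nothing of the rack or the cap.
- rotor: white plastic rack that turns freely about the post (0.05 N m; the cap does not drive it): square core 84 mm wide with wire pockets of bookmarks on its four faces (104 mm over the wires), a disc of 124 mm on top whose upper face is 190 mm above the counter, and on it a steel hub 46 mm across, 10 mm high, and a 1.6 mm thrust washer. Origin as the spinner's. More than 15 N is leaning on it.
- cap: black knurled end cap of thin moulded plastic, an upright cylinder 40 mm across, 30 mm high, on the post at the very top; nothing stands beside it above the hub. Origin: centre of its underside, 202 mm above the counter when bottomed; z up, x to the moulded rib on its top. It cannot be lifted off. A grip of up to 50 N a finger does no harm; above 70 N a finger it cracks.
- cap_top (a point): centre of the cap's top face, 30 mm above its underside, about 232 mm above the counter when bottomed
- cap_turn (a joint): angle of the cap on its thread, rad: 0 where it just bottoms on the washer, growing as it is unscrewed (anticlockwise from above; 0.64 mm higher a radian), 1.57 a quarter turn up. Starts at 2.2 to 4.6. Takes 0.05 N m to run and stays where it is left. The stop at 0 is hard: pushed on past it with 1 N m the cap gives only 0.03 rad, then the fingers slip round it.
- books: bystander: pile of three paperbacks, 198 x 129 mm, 63 mm high. Origin: centre of the underside
- bell: bystander: steel counter bell, 84 mm across, 59 mm high. Origin: centre of the underside
- hexkey: bystander: dark L-shaped hex key, 6 mm thick, 96 mm long, lying flat. Origin: middle of the long leg, on the counter
- penpot: bystander: dark steel pen pot, 76 mm across, 95 mm high, 150 mm with its pens. Origin: centre of the underside
Not all that is in view belongs to the job. What is meant by the spinner is not green or purple, and is the larger of those in its own colour.

How it is judged (in metres and radians):
On the way, in this order (a step that is already met when the one before it is completed fails the run):
1. the cap is screwed down until it bottoms out on the washer (value of joint cap_turn below 0.05 rad), for 0.2 s.
2. the cap is backed off a quarter turn from there (value of joint cap_turn between 1.27 and 1.87 rad), for 0.2 s.
At the end, for the whole second after the job is handed in: After bottoming out, the cap rests a quarter turn up (cap_turn 1.27 to 1.87 rad, so within 17 degrees), still gripped by the fingers (more than 10 N in all), and the books, bell, hex key and pen pot are within 30 mm of where they were (all of step 2 and velocity of joint cap_turn between -0.1 and 0.1 rad/s and contact force between the fingers and cap above 10 N and distance of each of books, bell, hexkey, penpot from where it was at the start of the episode below 0.03 m); the arm keeps its last pose, push and grip.
It fails at once if the thin cap is squeezed with more than 70 N a finger (140 N in all) (contact force between the fingers and cap above 140 N).
It fails at once if the robot leans on the rack with more than 15 N (contact force between any of the fingers, the arm and rotor above 15 N).
It fails at once if a bystander is knocked over or shoved away (distance of any of books, bell, hexkey, penpot from where it was at the start of the episode above 0.03 m or angle between any of books, bell, hexkey, penpot's own z axis and vertical above 0.35 rad).
It also fails if it takes over 64 s, if anything falls off the work surface, if the arm or the gripper's body presses on something with over 40 N, if the wrist force passes 120 N, or if a joint passes its speed limit or range.

## Working session

There is one attempt and no reset: what is moved stays moved. The work goes in short steps, Python scripts to look and compute and a tool call to move; the robot and the scene stay as the last step left them, time stands still between calls to the robot, and variables do not carry over. Pictures are saved under pics/ and viewed, at most 10 in all, crops included, and the job is handed in when it is done.

Besides the shell and the picture viewer there is one more tool, called after "Request:" as name(argument=value, ...), one argument or row to a line, values as JSON. carry_out: Moves the arm, as the interface text tells. Its arguments: {"type":"object","properties":{"slide":{"type":"array","items":{"type":"array","items":{"type":"number","minimum":-1,"maximum":1}}},"dr":{"type":"array","items":{"type":"array","items":{"type":"number","minimum":-1,"maximum":1}}},"gripper":{"type":"array","items":{"type":"number"}},"newtons":{"type":"number"}},"required":["slide","dr","gripper"]}

```bash
mkdir -p pics; python3 - <<'E'
from cell import *
import cv2
for n in("scene","top"):
    cv2.imwrite(f"pics/{n}0.png",cv2.cvtColor(camera(n),cv2.COLOR_RGB2BGR)); print(camera_model(n))
s=read_state();print(s)
E
```

```text
{'vfov': 42.33419545361758, 'cx': 251.70243000350612, 'cy': 192.45877531465993, 'k1': -0.10597172613586484, 'R': array([[ 0.97019622,  0.24231733, -0.00126693],
       [ 0.23055527, -0.92468711, -0.30298188],
       [-0.07458928,  0.29365978, -0.95299547]]), 't': array([-465.1537626 ,   -3.14664395, 1861.56767511])}
{'vfov': 42.59326267955466, 'cx': 256.2784601759249, 'cy': 195.1351350399359, 'k1': -0.2068327168305632, 'R': array([[ 0.00797324, -0.99986622, -0.01428206],
       [-0.99756336, -0.00696331, -0.06941801],
       [ 0.06930927,  0.01480075, -0.99748542]]), 't': array([  83.18230243,  479.20667294, 1874.97974959])}
{'clock': 0.1, 'joints': array([-1.27864965e+00,  3.00421396e-01,  1.52150911e+00, -6.27425379e-07,
        1.32070256e+00, -6.66252435e-02]), 'qd': array([-0.00064701, -0.00129941, -0.00085096,  0.00041104, -0.00076052,
        0.00093902]), 'effort': array([ 9.09553764e-04, -5.32650125e+01, -3.53280580e+01,  7.09305773e-02,
        2.34916754e-02, -3.96792359e-05]), 'eef_pos': array([ 193.06462136, -514.8601641 ,  302.14398817]), 'eef_rot': array([-3.14055451e+00, -6.86600724e-05,  3.58772042e-01]), 'wrist_force': array([0.03336   , 0.90514718, 0.61976123]), 'moment': array([ 0.0204434 , -0.02663823,  0.01712256]), 'finger_force': 0.0, 'finger_gap': 94.32747913136467}
```

View pics/scene0.png

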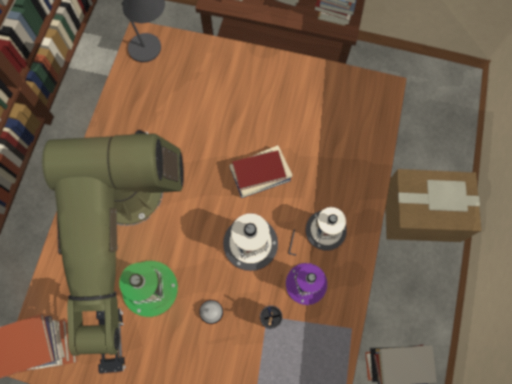

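View pics/top0.png

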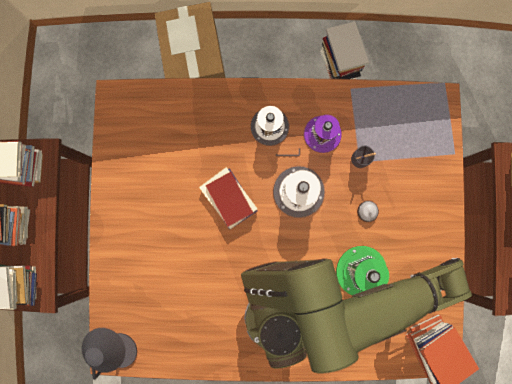

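```bash
cat > h.py <<'E'
import numpy as np, cv2
from cell import *
def ray(n,u,v):
    m=camera_model(n); f=192/np.tan(np.radians(m["vfov"]/2))
    K=np.array([[f,0,m["cx"]],[0,f,m["cy"]],[0,0,1]])
    p=cv2.undistortPoints(np.array([[[u,v]]],float),K,np.array([m["k1"],0,0,0]))[0,0]
    return -m["R"].T@m["t"], m["R"].T@np.array([*p,1])
def onz(n,u,v,z):
    c,d=ray(n,u,v); return c+d*(z-c[2])/d[2]
def px(n,P):
    m=camera_model(n); f=192/np.tan(np.radians(m["vfov"]/2))
    K=np.array([[f,0,m["cx"]],[0,f,m["cy"]],[0,0,1]])
    return cv2.projectPoints(np.array([P],float),cv2.Rodrigues(m["R"])[0],m["t"],K,np.array([m["k1"],0,0,0]))[0].ravel()
E
python3 - <<'E'
from h import *
T=[]
for n,(u,v) in dict(scene=(250,229),top=(303,187)).items():
    im=cv2.imread(f"pics/{n}0.png"); g=im.max(2)
    w=np.zeros_like(g); w[v-14:v+15,u-14:u+15]=1
    k,l,st,c=cv2.connectedComponentsWithStats(((g<90)*w).astype(np.uint8))
    for s,cc in zip(st[1:],c[1:]):
        if s[4]>20: print(n,s,cc,"cap mid-ish z222:",onz(n,*cc,222))
    # white disc
    h=cv2.cvtColor(im,cv2.COLOR_BGR2HSV); W=np.zeros_like(g); W[v-30:v+50,u-40:u+40]=1
    wm=((h[...,1]<50)&(h[...,2]>150)&(W>0)).astype(np.uint8)
    k,l,st,c=cv2.connectedComponentsWithStats(wm);print("white",st[1:][st[1:,4]>50])
    a=cv2.resize(im[v-32:v+48,u-40:u+40],None,fx=5,fy=5,interpolation=cv2.INTER_CUBIC); T.append(a)
cv2.imwrite("pics/crop.png",np.hstack(T))
E
```

```text
scene [244 225  12  11  46] [248.84782609 231.91304348] cap mid-ish z222: [492.76870376 -89.91896152 222.        ]
white [[ 230  214   42   49 1379]]
top [298 182  10  11  23] [301.34782609 188.95652174] cap mid-ish z222: [486.6640597  -70.68715361 222.        ]
white [[ 279  169   43   42 1216]]
```

View pics/crop.png

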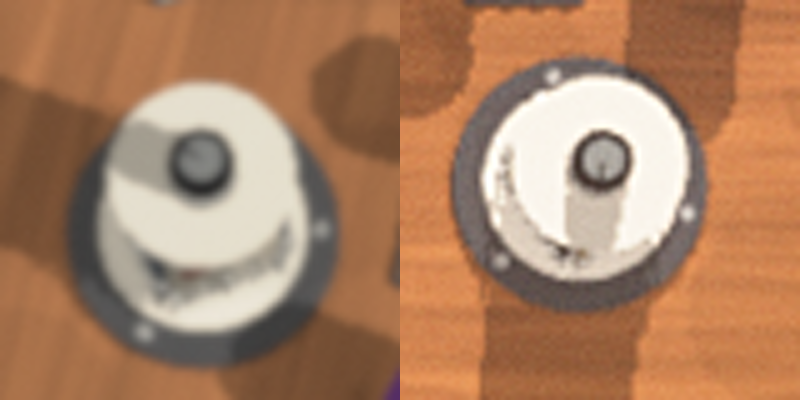

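```bash
python3 - <<'E'
from h import *
A=[]
for n,u,v,x,y in (("scene",250,228,203,233),("top",302.8,185.8,180,185)):
    print(n,onz(n,u,v,234)); A.append(ray(n,u,v))
    ox,oy={"scene":(210,197),"top":(263,155)}[n]
    # base centre at z=12 by outline extent in crop
    print(" base",onz(n,ox+x/5-.4,oy+y/5-.4,12))
(c1,d1),(c2,d2)=A
s=np.linalg.lstsq(np.c_[d1,-d2],c2-c1,rcond=None)[0]
print(c1+d1*s[0],c2+d2*s[1])
s=read_state()
E
```

```text
scene [493.9732898  -79.33009289 234.        ]
 base [494.41382109 -82.27420668  12.        ]
top [496.49814714 -74.71212658 234.        ]
 base [493.73760259 -76.23698638  12.        ]
[493.41738683 -77.27888223 225.17328852] [497.26846107 -75.4017962  225.3669592 ]
```

Request:
carry_out(
  slide=[
    [0, 0, 0.13],
    [0, 0, 0.27],
    [0, 0, 0.4],
    [0.06, 0.08, 0.4],
    [0.12, 0.16, 0.4],
    [0.18, 0.24, 0.4],
    [0.24, 0.32, 0.4],
    [0.3, 0.4, 0.4],
    [0.35, 0.49, 0.4],
    [0.4, 0.58, 0.4],
  ],
  dr=[
    [0, 0, 0.019],
    [0, 0, 0.038],
    [0, 0, 0.057],
    [0, 0, 0.076],
    [0, 0, 0.095],
    [0, 0, 0.114],
    [0, 0, 0.133],
    [0, 0, 0.152],
    [0, 0, 0.171],
    [0, 0, 0.19],
  ],
  gripper=[100, 100, 100, 100, 100, 100, 100, 100, 100, 100],
  newtons=25,
)

```text
clock: 0.93
eef_pos: [293.6, -368.8, 402.3]
eef_rot: [-3.141, -0.001, 1.558]
wrist_force: [-0.0, -0.5, -0.5]
finger_gap: 94.3
finger_force: 0.0
```

Request:
carry_out(
  slide=[
    [0.04, 0.06, 0],
    [0.08, 0.12, 0],
    [0.12, 0.18, 0],
    [0.16, 0.24, 0],
    [0.2, 0.3, 0],
    [0.24, 0.36, 0],
    [0.28, 0.42, 0],
    [0.32, 0.48, 0],
    [0.36, 0.53, 0],
    [0.4, 0.58, 0],
  ],
  dr=[
    [0, 0, 0.019],
    [0, 0, 0.038],
    [0, 0, 0.057],
    [0, 0, 0.076],
    [0, 0, 0.095],
    [0, 0, 0.114],
    [0, 0, 0.133],
    [0, 0, 0.152],
    [0, 0, 0.171],
    [0, 0, 0.19],
  ],
  gripper=[100, 100, 100, 100, 100, 100, 100, 100, 100, 100],
)

```text
clock: 1.77
eef_pos: [393.5, -224.2, 402.5]
eef_rot: [3.142, -0.0, 2.752]
wrist_force: [0.2, -0.5, 0.3]
finger_gap: 93.9
finger_force: 0.0
```

Request:
carry_out(
  slide=[
    [0.04, 0.06, 0],
    [0.08, 0.12, 0],
    [0.12, 0.18, 0],
    [0.16, 0.24, 0],
    [0.2, 0.3, 0],
    [0.24, 0.36, 0],
    [0.28, 0.42, 0],
    [0.32, 0.48, 0],
    [0.36, 0.54, 0],
    [0.406, 0.59, 0],
  ],
  dr=[
    [0, 0, 0.018],
    [0, 0, 0.036],
    [0, 0, 0.054],
    [0, 0, 0.072],
    [0, 0, 0.09],
    [0, 0, 0.108],
    [0, 0, 0.126],
    [0, 0, 0.144],
    [0, 0, 0.162],
    [0, 0, 0.178],
  ],
  gripper=[100, 100, 100, 100, 100, 100, 100, 100, 100, 100],
)

```text
clock: 2.6
eef_pos: [494.9, -76.5, 402.4]
eef_rot: [3.141, -0.0, -2.412]
wrist_force: [0.3, 0.3, -0.5]
finger_gap: 93.9
finger_force: 0.0
```

```bash
python3 - <<'E'
from h import *
s=read_state()
for k in("clock","joints","eef_pos","eef_rot","wrist_force"):print(k,s[k])
for n in("scene","top"):
    u,v=px(n,[494.7,-77.5,234]).astype(int); im=cv2.cvtColor(camera(n),cv2.COLOR_RGB2BGR)
    globals()[n]=cv2.resize(im[v-40:v+40,u-40:u+40],None,fx=5,fy=5,interpolation=cv2.INTER_CUBIC); print(u,v)
cv2.imwrite("pics/c2.png",np.hstack([scene,top]))
E
```

```text
clock 2.6
joints [-2.26429673e-01  1.30085445e-01  1.49683006e+00  5.72261065e-05
  1.51513830e+00 -2.52650647e+00]
eef_pos [494.9182813  -76.45059806 402.44511024]
eef_rot [ 3.14118305e+00 -2.19431730e-04 -2.41231533e+00]
wrist_force [ 0.31583207  0.33600216 -0.49850403]
250 227
303 186
```

Request:
carry_out(
  slide=[
    [0, -0.004, -0.06],
    [0, -0.004, -0.12],
    [0, -0.004, -0.18],
    [0, -0.004, -0.24],
    [0, -0.004, -0.3],
    [0, -0.004, -0.34],
    [0, -0.004, -0.36],
    [0, -0.004, -0.374],
    [0, -0.004, -0.374],
    [0, -0.004, -0.374],
  ],
  dr=[
    [0, 0, 0],
    [0, 0, 0],
    [0, 0, 0],
    [0, 0, 0],
    [0, 0, 0],
    [0, 0, 0],
    [0, 0, 0],
    [0, 0, 0],
    [0, 0, 0],
    [0, 0, 0],
  ],
  gripper=[100, 100, 100, 100, 100, 100, 100, 100, 100, 100],
)

```text
clock: 3.53
eef_pos: [494.7, -78.6, 309.7]
eef_rot: [-3.141, 0.0, -2.419]
wrist_force: [0.1, -0.7, 0.7]
finger_gap: 94.0
finger_force: 0.0
```

Request:
carry_out(
  slide=[
    [0, 0, 0],
    [0, 0, 0],
    [0, 0, 0],
    [0, 0, 0],
    [0, 0, 0],
    [0, 0, 0],
    [0, 0, 0],
    [0, 0, 0],
    [0, 0, 0],
    [0, 0, 0],
  ],
  dr=[
    [0, 0, 0],
    [0, 0, 0],
    [0, 0, 0],
    [0, 0, 0],
    [0, 0, 0],
    [0, 0, 0],
    [0, 0, 0],
    [0, 0, 0],
    [0, 0, 0],
    [0, 0, 0],
  ],
  gripper=[50, 40, 30, 30, 30, 30, 30, 30, 30, 30],
  newtons=5,
)

```text
clock: 4.37
eef_pos: [494.2, -77.9, 309.1]
eef_rot: [3.139, -0.0, -2.418]
wrist_force: [-5.8, 5.8, 2.8]
finger_gap: 40.0
finger_force: 5.0
```

```bash
python3 - <<'E'
from h import *
s=read_state()
for k in("clock","joints","eef_pos","eef_rot","wrist_force","moment","finger_gap","finger_force"):print(k,s[k])
y=s["eef_rot"][2]; print("tool y axis",np.sin(y),-np.cos(y))
E
```

```text
clock 4.3667
joints [-2.30026458e-01  1.84395746e-01  1.64910282e+00  1.14387450e-03
  1.31014429e+00 -2.52447466e+00]
eef_pos [494.19481405 -77.93924542 309.06557539]
eef_rot [ 3.13928125e+00 -2.85636405e-04 -2.41823637e+00]
wrist_force [-5.83200532  5.79360075  2.79332015]
moment [ 1.16557676  0.96535993 -0.0479705 ]
finger_gap 40.01028909797418
finger_force 5.001275707036257
tool y axis -0.6619042241978768 0.7495884190600912
```

Request:
carry_out(
  slide=[
    [-0.004, 0.0045, 0],
    [-0.004, 0.0045, 0],
    [-0.004, 0.0045, 0],
    [-0.004, 0.0045, 0],
  ],
  dr=[
    [0, 0, 0],
    [0, 0, 0],
    [0, 0, 0],
    [0, 0, 0],
  ],
  gripper=[30, 30, 30, 30],
)

```text
clock: 4.7
eef_pos: [493.8, -77.5, 309.2]
eef_rot: [-3.141, 0.0, -2.419]
wrist_force: [2.2, -2.4, 0.1]
finger_gap: 39.6
finger_force: 5.0
```

Request:
carry_out(
  slide=[
    [0.001, -0.001, 0],
    [0.001, -0.001, 0],
    [0.001, -0.001, 0],
    [0.001, -0.001, 0],
    [0.001, -0.001, -0.0005],
    [0.001, -0.001, -0.001],
    [0.001, -0.001, -0.0015],
    [0.001, -0.001, -0.002],
    [0.001, -0.001, -0.0023],
    [0.001, -0.001, -0.0027],
  ],
  dr=[
    [0, 0, 0],
    [0, 0, 0],
    [0, 0, 0],
    [0, 0, -0.02],
    [0, 0, -0.04],
    [0, 0, -0.06],
    [0, 0, -0.08],
    [0, 0, -0.1],
    [0, 0, -0.12],
    [0, 0, -0.14],
  ],
  gripper=[20, 20, 20, 20, 20, 20, 20, 20, 20, 20],
  newtons=25,
)

```text
clock: 5.53
eef_pos: [494.0, -78.2, 308.6]
eef_rot: [-3.14, 0.001, 2.983]
wrist_force: [2.9, -7.7, 0.9]
finger_gap: 39.4
finger_force: 25.0
```

```bash
cat > st.py <<'E'
from h import *
s=read_state()
for k in("clock","joints","eef_pos","eef_rot","wrist_force","moment","finger_gap","finger_force"):print(k,np.round(s[k],3))
y=s["eef_rot"][2]; print("Fx,Fy tool",s["wrist_force"][:2]@[np.cos(y),np.sin(y)],s["wrist_force"][:2]@[np.sin(y),-np.cos(y)])
E
python3 st.py
```

```text
clock 5.533
joints [-2.300e-01  1.830e-01  1.651e+00 -1.000e-03  1.306e+00 -1.642e+00]
eef_pos [494.037 -78.165 308.642]
eef_rot [-3.140e+00  1.000e-03  2.983e+00]
wrist_force [ 2.856 -7.683  0.87 ]
moment [-1.4   -0.579  0.057]
finger_gap 39.427
finger_force 24.994
Fx,Fy tool -4.030404526966708 -7.136882920050938
```

Request:
carry_out(
  slide=[
    [0.001, -0.003, -0.0003],
    [0.001, -0.003, -0.0006],
    [0.001, -0.003, -0.0009],
    [0.001, -0.003, -0.0012],
    [0.001, -0.003, -0.0015],
    [0.001, -0.003, -0.0018],
    [0.001, -0.003, -0.0021],
    [0.001, -0.003, -0.0024],
    [0.001, -0.003, -0.0027],
    [0.001, -0.003, -0.003],
  ],
  dr=[
    [0, 0, -0.019],
    [0, 0, -0.038],
    [0, 0, -0.057],
    [0, 0, -0.076],
    [0, 0, -0.095],
    [0, 0, -0.114],
    [0, 0, -0.133],
    [0, 0, -0.152],
    [0, 0, -0.171],
    [0, 0, -0.19],
  ],
  gripper=[20, 20, 20, 20, 20, 20, 20, 20, 20, 20],
)

```text
clock: 6.37
eef_pos: [493.6, -79.1, 307.8]
eef_rot: [-3.14, 0.001, 1.79]
wrist_force: [-5.9, -7.3, 4.7]
finger_gap: 39.7
finger_force: 25.0
```

```bash
python3 st.py
```

```text
clock 6.367
joints [-0.231  0.184  1.652 -0.002  1.306 -0.45 ]
eef_pos [493.645 -79.05  307.809]
eef_rot [-3.14e+00  1.00e-03  1.79e+00]
wrist_force [-5.874 -7.33   4.667]
moment [-1.486  1.003  0.083]
finger_gap 39.745
finger_force 24.997
Fx,Fy tool -5.878949972734149 -7.326515271000021
```

Request:
carry_out(
  slide=[
    [-0.002, -0.003, 0],
    [-0.002, -0.003, -0.0003],
    [-0.002, -0.003, -0.0006],
    [-0.002, -0.003, -0.0009],
    [-0.002, -0.003, -0.0012],
    [-0.002, -0.003, -0.0015],
    [-0.002, -0.003, -0.0018],
    [-0.002, -0.003, -0.002],
    [-0.002, -0.003, -0.002],
    [-0.002, -0.003, -0.002],
  ],
  dr=[
    [0, 0, -0.014],
    [0, 0, -0.028],
    [0, 0, -0.042],
    [0, 0, -0.056],
    [0, 0, -0.07],
    [0, 0, -0.084],
    [0, 0, -0.098],
    [0, 0, -0.112],
    [0, 0, -0.126],
    [0, 0, -0.14],
  ],
  gripper=[20, 20, 20, 20, 20, 20, 20, 20, 20, 20],
)

```text
clock: 7.2
eef_pos: [493.1, -78.8, 307.2]
eef_rot: [-3.14, 0.001, 0.913]
wrist_force: [-2.6, 5.5, 4.5]
finger_gap: 39.4
finger_force: 25.0
```

```bash
python3 st.py
```

```text
clock 7.2
joints [-0.232  0.184  1.654  0.     1.306  0.426]
eef_pos [493.109 -78.822 307.224]
eef_rot [-3.14e+00  1.00e-03  9.13e-01]
wrist_force [-2.552  5.484  4.543]
moment [1.184 0.253 0.717]
finger_gap 39.398
finger_force 24.999
Fx,Fy tool 2.779327376748695 -5.371974438481152
```

Request:
carry_out(
  slide=[
    [0, 0.001, 0],
    [0, 0.001, 0],
    [0, 0.001, 0],
    [0, 0.001, 0],
    [0, 0.001, 0],
    [0, 0.001, 0],
  ],
  dr=[
    [0, 0, -0.006],
    [0, 0, -0.012],
    [0, 0, -0.012],
    [0, 0, -0.012],
    [0, 0, -0.012],
    [0, 0, -0.012],
  ],
  gripper=[20, 20, 20, 20, 20, 20],
)

```text
clock: 7.7
eef_pos: [493.3, -78.5, 307.2]
eef_rot: [-3.14, 0.0, 0.843]
wrist_force: [-5.7, 3.5, 3.7]
finger_gap: 39.8
finger_force: 25.0
```

```bash
python3 st.py
```

```text
clock 7.7
joints [-2.310e-01  1.840e-01  1.654e+00  1.000e-03  1.305e+00  4.960e-01]
eef_pos [493.348 -78.481 307.183]
eef_rot [-3.14   0.     0.843]
wrist_force [-5.709  3.481  3.67 ]
moment [0.652 0.887 0.492]
finger_gap 39.763
finger_force 25.002
Fx,Fy tool -1.1985721231241486 -6.5776919948425085
```

Request:
carry_out(
  slide=[
    [0, 0, 0],
    [0, 0, 0.0004],
    [0, 0, 0.0008],
    [0, 0, 0.001],
    [0, 0, 0.0012],
    [0, 0, 0.0014],
    [0, 0, 0.0016],
    [0, 0, 0.0018],
    [0, 0, 0.002],
    [0, 0, 0.0022],
  ],
  dr=[
    [0, 0, 0.014],
    [0, 0, 0.028],
    [0, 0, 0.042],
    [0, 0, 0.056],
    [0, 0, 0.07],
    [0, 0, 0.084],
    [0, 0, 0.098],
    [0, 0, 0.112],
    [0, 0, 0.126],
    [0, 0, 0.14],
  ],
  gripper=[20, 20, 20, 20, 20, 20, 20, 20, 20, 20],
)

```text
clock: 8.53
eef_pos: [493.3, -78.5, 307.7]
eef_rot: [-3.141, -0.001, 1.726]
wrist_force: [-4.8, 2.6, 4.0]
finger_gap: 39.6
finger_force: 25.0
```

Request:
carry_out(
  slide=[
    [0, 0, 0.0004],
    [0, 0, 0.0006],
    [0, 0, 0.0008],
    [0, 0, 0.001],
    [0, 0, 0.0012],
    [0, 0, 0.0014],
    [0, 0, 0.0016],
    [0, 0, 0.0018],
    [0, 0, 0.0018],
    [0, 0, 0.0018],
  ],
  dr=[
    [0, 0, 0.014],
    [0, 0, 0.028],
    [0, 0, 0.042],
    [0, 0, 0.056],
    [0, 0, 0.07],
    [0, 0, 0.084],
    [0, 0, 0.098],
    [0, 0, 0.113],
    [0, 0, 0.113],
    [0, 0, 0.113],
  ],
  gripper=[20, 20, 20, 20, 20, 20, 20, 20, 20, 20],
)

```text
clock: 9.37
eef_pos: [493.3, -78.5, 308.2]
eef_rot: [-3.142, -0.002, 2.433]
wrist_force: [-4.1, 4.1, 3.6]
finger_gap: 39.2
finger_force: 25.0
```

```bash
python3 st.py; python3 - <<'E'
from h import *
cv2.imwrite("pics/end.png",cv2.cvtColor(np.hstack([camera("scene")[100:350,150:400],camera("top")[80:330,180:430]]),cv2.COLOR_RGB2BGR))
E
```

```text
clock 9.367
joints [-2.310e-01  1.830e-01  1.653e+00  1.000e-03  1.307e+00 -1.093e+00]
eef_pos [493.31  -78.506 308.2  ]
eef_rot [-3.142e+00 -2.000e-03  2.433e+00]
wrist_force [-4.096  4.129  3.576]
moment [0.776 0.834 0.043]
finger_gap 39.243
finger_force 25.001
Fx,Fy tool 5.797279986660152 0.4677655188994789
```

View pics/end.png

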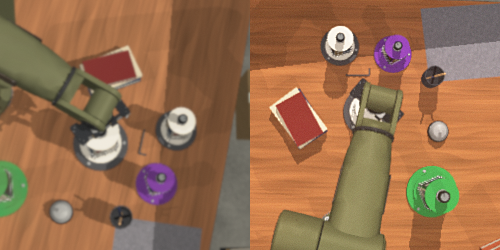

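The picture shows the gripper on the cap of the large white spinner. The books, bell, hex key and pen pot are where they were, so I am handing in.

```bash
python3 -c "
from cell import *
print(sign_off())"
```

```text
the job is handed in; nothing more can be done
None
```

I screwed the cap down until it hit its stop (about 0.5–0.7 N m on the wrist), then backed it off about a quarter turn (1.59 rad of tool rotation). The gripper is still holding it at 25 N a finger, and in the last picture the books, bell, hex key and pen pot look undisturbed. The job is handed in; no verdict came back.

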